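Unpin the amplifier's carriage, park the pin, bring the carriage forward

ROBOT

A 7-joint arm with a two-finger parallel gripper is mounted at the origin on the work surface. World frame = base frame: x ahead of the robot, y to its left, z up, the work surface at z = 0. Lengths are in m, angles in rad, forces in N, time in s.
With the tool pointing down it reaches from about 0.4 to 0.85 m from the base axis. Payload 10.4 kg.
Tool frame: the origin (TCP) lies midway between the tips of the shut fingers; the grasp point (between the pads) lies arm.pinch_z behind it (arm.pinch_z is the distance from the TCP to the grasp point, in m); z points along the fingers, y is the line along which they close (so a half turn about z gives the same grasp; the last joint's range is limited). The gripper opens to 85 mm and grips with 20 to 120 N. Pads are 22 mm wide; open, the fingers measure 114 mm over their backs; the gripper's body (76 mm by 85 mm) begins 54 mm behind the grasp point. The pads swing forward as they close: fully open they stand 13 mm farther back than shut.
Start: joints at [-1.297, 0.332, -0.065, 1.46, 0.022, 1.35, -0.088], TCP at [0.183, 0.598, 0.231] pointing down, gripper open.
Joint ranges: [-2.6, 2.6], [-0.5, 2.12], [-1.47, 1.34], [0.16, 2.42], [-1.27, 4.41], [0.06, 2.06], [-2.6, 2.6]. Speed limits (rad/s): [2.22, 2.22, 2.79, 2.79, 3.14, 3.14, 3.14].

INTERFACE

Orientations are given as a rotation vector (axis times angle).
In Python, from workcell import arm, eyes gives the robot as it stands.
- The arm moves only by the tool step_arm, never from a script. Its argument "deltas" is a list of rows, each a list of 7 numbers: the turn, a rotation vector about the world's x, y, z normalised to -1 to 1, where 1 is 0.5 rad, then the shift along the world's x, y, z normalised to -1 to 1, where 1 is 0.025 m, then the opening, from -1 (shut) to 1 (fully open). In form: [[ax, ay, az, dx, dy, dz, claw], ...]. A call has exactly 8 rows; each row shifts and turns the commanded pose from where the row before left it; what a row does not reach is not made up. A row lasts 1/10 s, in which the tool goes at most 50 mm and 8.59 degrees, less where a joint would pass 70% of its speed; a pose out of reach is approached as far as the arm can. A call with a number of a shift or a turn outside -1 to 1 is refused whole. A call with a gripper value outside its range is refused whole. The fingers move at their own pace and stop on an object; "grip_force" is the grip in N (left out, the last holds). Time passes only in rows, so rows that do not move let the fingers close, or fill a call up. It gives the time, the measured TCP pose, the force, the opening and the grip force at its end, in the units of the state.
- arm.get_state(): the state, without advancing time (a new reading comes with each control period).
- eyes.read_camera(name): name is "scene" or "top"; returns (picture, depth): 400x640x3 uint8, blue, green, red; 400x640 float32, m along the optical axis (not along the pixel's ray), 0 where there is no reading.
- eyes.camera_model(name): a dict with "fx", "fy", "cx", "cy" (pixels), "distortion" ([k1, k2, p1, p2, k3] as OpenCV has them; the pictures are not rectified), "R" (3x3) and "t" (3): a world point X has camera coordinates R X + t. Camera axes: x right, y down, z forward; pixel columns grow to the right and rows downward; lengths in m; the calibration is good to about 2 mm. A picture is of the moment at which its call begins. camera_model takes no time and is no camera call.
- arm.job_done(): hands the job in; it is judged then, once.
The state is a dict: "time": time; "joint_pos": joint angles; "joint_velocities": joint speeds; "joint_efforts": joint torques, N m; "tcp_pos": TCP position; "eef_rot": TCP orientation; "ft_force": force on the tool from outside, world axes, zero at the start; "moment": the same for the moment, N m; "opening": opening from 0.0 (shut) to 1.0 (fully open); "grasp_force": force on a finger pad.
Only numpy, scipy, OpenCV 4.12 (cv2) and the standard library are available. Lean on these libraries where they do the work, as an engineer would, in place of code of your own. Each camera call takes 0.05 s, during which the arm holds its last target. There are 200 camera calls.

TASK

Bring the finned amplifier module forward for splicing: draw the locking pin of the carriage it sits on and park that pin upright in the notch of the bracket beside the fixture, fully in, with its flange flat on the plate, and let go. Then pull that carriage all the way forward to its front stop, with the module still on it. Leave the other carriage locked, with its pin fully home, and everything else on the bench where it is.

Things in the scene. Friction and masses are not known exactly. Their poses are not given: they have to be found in the camera images.
- fixture: Fixed aluminium fixture, base plate 370 x 310 x 12 mm (x -125 to +245 mm). Origin on the table; x points away from its front, z up. Two bays, at y = +65 mm (left) and y = -65 mm (right), each with a sliding carriage and a steel bore block (50 mm wide along y, top face square to the bore) between two cheeks 75 mm high, 70 mm apart over their outsides.
- lightbar (a point): Centre of the underside of the fixture's LED light bar, which crosses above both bays: fixture x -10 to +50 mm, z 200 to 230 mm (lamp strip down to 197), on posts 12 x 30 mm at y = +-147 mm. It hangs close over the pins: they must be taken with the tool tilted about along the pin, the gripper's body on the robot's side.
- module: Amplifier module, grey box 100 x 80 mm with upright dark cooling fins, 45 mm high. Rests on the deck of one of the two carriages, either one. Origin: centre of its underside.
- cassette: Flat splice cassette, 100 x 80 x 10 mm with two round white reels on top; rests on the other carriage. Origin: centre of its underside.
- pin_left: Locking pin that starts in the left (+y) bay's bore: round, steel shank 14 mm dia x 75 mm, flange 34 mm dia x 5 mm, round black grip 24 mm dia x 55 mm above it. Origin: centre of the flange's underside; +z along the grip. At the start +z leans 35 deg from vertical towards the fixture's -x, the flange on the bore's mouth.
- pin_right: Locking pin that starts in the right (-y) bay's bore: round, steel shank 14 mm dia x 75 mm, flange 34 mm dia x 5 mm, round black grip 24 mm dia x 55 mm above it. Origin: centre of the flange's underside; +z along the grip. At the start +z leans 35 deg from vertical towards the fixture's -x, the flange on the bore's mouth.
- bore_left (a point): Centre of the mouth of the left bay's bore, 85 mm above the table. The bore (16 mm dia, 36 mm deep, through) leans 35 deg from vertical: outwards it points along (-0.574, 0, 0.819) in the fixture frame. The pin's tip reaches on below it and blocks the carriage.
- bore_right (a point): The same for the right bay.
- carriage_left (a joint): Travel of the left carriage (m): 0 at the back, where it starts; 0.060 at its front stop, towards the fixture's -x. Blocked by its pin; about 2 N of friction.
- carriage_right (a joint): The same for the right carriage.
- pull_left (a point): Centre of the top edge of the left carriage's black upright pull tab: 12 mm thick along the fixture's x, 50 mm wide along y, from 16 to 66 mm above the table, at the front of the fixture.
- pull_right (a point): The same for the right carriage.
- deck_left (a point): Centre of the left carriage's deck, where its load rests (25 mm above the table).
- deck_right (a point): The same for the right carriage.
- bracket: Fixed steel parking bracket beside the fixture, either side: level notched plate 80 mm wide, 12 thick, top 130 above the table, x -35 to +47 mm; column at x 34 to 46; foot plate 10 high, x -15 to +70. The notch is a slot open to the bracket's -x, 18 mm wide (28 over its first 15 mm), blind end at x = +10. Origin on the table under the notch's seat.
- notch (a point): Seat of the notch, on the plate's top face 10 mm before the blind end (and 35 mm from the plate's front edge); axes as the bracket's. A parked pin stands upright here with its flange on the plate and its shank hanging through the slot.
- bottle: Bystander: white bottle, 60 mm dia, 150 mm high, upright. Origin: underside.
- jar: Bystander: amber jar, 68 mm dia, 85 mm high, upright. Origin: underside.
- screwdriver: Bystander: screwdriver, 170 mm long, lying along its x.
- wrench: Bystander: wrench, 150 mm long, lying flat along its x.
- tape: Bystander: roll of tape lying flat, 76 mm dia, 18 mm high. Origin: underside.
- cleaner: Bystander: connector cleaner case, 90 x 45 x 18 mm. Origin: underside.
- bitcup: Bystander: small steel cup of screw bits, 26 mm dia, 50 mm high, standing loose on the fixture's base plate between the two pull tabs. Origin: underside.
- spool: Bystander: fixed fibre spool standing on its end on the side of the fixture away from the bracket, 90 mm dia, 60 mm high. Origin: underside.

How it is judged:
By the outcome, as a careful person would: the job done as asked, in the order asked, and still so for the second after the job is handed in, with the robot touching nothing.
It also fails if it takes over 58 s, if anything falls off the work surface, if the arm or the gripper's body presses on something with over 40 N, if the wrist force passes 120 N, or if a joint passes its speed limit or range.

## Working session

There is one attempt and no reset: what is moved stays moved. The work goes in short steps, Python scripts to look and compute and a tool call to move; the robot and the scene stay as the last step left them, time stands still between calls to the robot, and variables do not carry over. Pictures are saved under pics/ and viewed, at most 10 in all, crops included, and the job is handed in when it is done.

Besides the shell and the picture viewer there is one more tool, called after ">>>" by a JSON object that holds its "fn" and its "kwargs", one argument or row to a line. step_arm: Moves the arm, as the interface text tells. Scaled input: -1 to 1 covers 0.025 m each way for a shift and 0.5 rad each way for a turn. Its arguments: {"type":"object","properties":{"deltas":{"type":"array","items":{"type":"array","items":{"type":"number"}}},"grip_force":{"type":"number"}},"required":["deltas"]}

```bash
mkdir -p pics; ls; cat > h.py <<'E'
import numpy as np, cv2
from workcell import arm, eyes
def snap(n):
    im,d=eyes.read_camera(n); cv2.imwrite(f'pics/{n}_{arm.get_state()["time"]:.2f}.png',im); np.savez(f'{n}.npz',im=im,d=d); return im,d
def cloud(n,d):
    m=eyes.camera_model(n); K=np.array([[m['fx'],0,m['cx']],[0,m['fy'],m['cy']],[0,0,1.]])
    v,u=np.mgrid[0:400,0:640]
    p=cv2.undistortPoints(np.stack([u,v],-1).reshape(-1,1,2).astype(float),K,np.array(m['distortion'],float)).reshape(400,640,2)
    P=np.dstack([p*d[...,None],d])
    return (P-np.array(m['t']))@np.array(m['R'])
E
python3 - <<'E'
from h import *
for n in('scene','top'):
    im,d=snap(n); m=eyes.camera_model(n); print(n,m['fx'],m['cx'],m['cy'],m['distortion'],-np.array(m['R']).T@np.array(m['t']),np.round(m['R'],2).tolist(),(d>0).mean())
print(arm.pinch_z,arm.get_state())
E
ls pics
```

```text
pics
scene 458.0352652464256 316.5649816609187 200.83213394875702 [0.02385987 0.         0.         0.         0.        ] [1.43944482 0.3530408  1.05871092] [[-0.35, 0.94, -0.02], [0.66, 0.23, -0.72], [-0.67, -0.26, -0.7]] 0.9960625
top 422.1426077202843 316.3428259629881 200.2295858145157 [-0.04966146  0.          0.          0.          0.        ] [0.49997177 0.00881532 1.14005322] [[0.01, -1.0, 0.0], [-1.0, -0.01, -0.07], [0.07, -0.0, -1.0]] 0.9960625
0.0187 {'time': 0.1, 'joint_pos': array([-1.29658314,  0.33280223, -0.06468785,  1.46084528,  0.0215924 ,
        1.34988121, -0.08852797]), 'joint_velocities': array([-0.00187443, -0.00166685, -0.00106316, -0.00104017, -0.00066781,
       -0.00052541,  0.0013062 ]), 'joint_efforts': array([ 1.32340156e-03, -6.26733112e+01,  4.90237260e-02, -3.92441297e+01,
        1.62074278e-02,  6.66481486e-03, -3.00262889e-05]), 'tcp_pos': array([0.18270819, 0.59735866, 0.23060523]), 'eef_rot': array([-4.64538310e-01, -3.10692349e+00,  1.93833238e-03]), 'ft_force': array([-0.34489644,  0.232012  ,  0.00462039]), 'moment': array([-0.00774871,  0.02253698, -0.00802519]), 'grasp_force': 0.0, 'opening': 1.0008040118044417}
scene_0.05.png
top_0.10.png
```

View pics/scene_0.05.png

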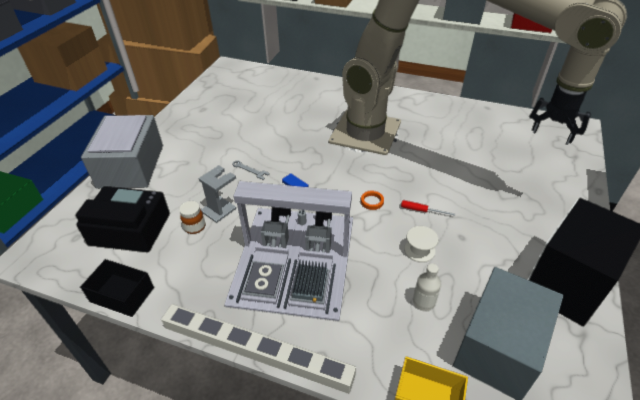

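View pics/top_0.10.png

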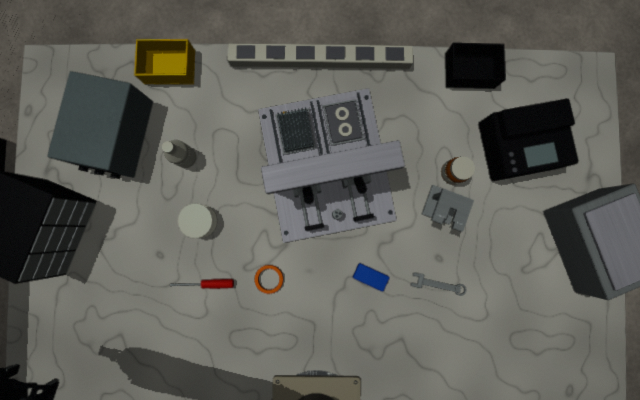

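The scene view shows the module at (312,280) on the left (+y) bay and the bracket on the right (-y). In the top view, the left pin grip is at (308,195), the right pin at (360,185), the bracket at (447,208), and the bit cup at (338,214). The cleaner and tape lie in front.

```bash
cat > m.py <<'E'
from h import *
z=np.load('top.npz'); im,d=z['im'],z['d']; P=cloud('top',d)
zs=np.load('scene.npz'); ims,ds=zs['im'],zs['d']; S=cloud('scene',ds)
def rect(Q,name):
    r=cv2.minAreaRect((Q[:,:2]*1000).astype(np.float32)); print(name,len(Q),np.round(r[0],1),np.round(r[1],1),round(r[2],2),'z',np.round(np.median(Q[:,2]),4)); return r
def box(C,u0,u1,v0,v1,z0,z1):
    Q=C[v0:v1,u0:u1].reshape(-1,3); return Q[(Q[:,2]>z0)&(Q[:,2]<z1)]
print('table z',np.median(P[300:340,450:600,2]),P[300:340,450:600,2].std(), np.median(S[200:240,480:540,2]))
rect(box(P,250,412,85,245,.22,.24),'bar')
rect(box(P,250,412,85,245,.006,.24),'all')
rect(box(P,415,480,175,240,.12,.14),'brk')
rect(box(S,190,245,155,225,.12,.14),'brkS')
rect(box(S,225,360,175,325,.22,.24),'barS')
rect(box(P,270,325,100,155,.055,.09),'module')
rect(box(P,250,330,205,240,.05,.075),'tabL')
rect(box(P,345,390,205,240,.05,.075),'tabR')
rect(box(P,328,350,205,225,.04,.08),'cup')
for n,a in(('L',(295,330,180,215)),('R',(345,380,172,205))):
    u0,u1,v0,v1=a; g=(im[v0:v1,u0:u1].max(-1)<45); Q=P[v0:v1,u0:u1][g]; Q=Q[Q[:,2]>.07]; print(n,len(Q),Q.min(0),Q.max(0),Q.mean(0))
big=cv2.resize(im[85:245,250:480],None,fx=3.4,fy=3.4,interpolation=cv2.INTER_CUBIC); cv2.imwrite('pics/c1.png',big)
E
python3 m.py
```

```text
table z 0.00018409995871716857 0.06573580562772242 -0.000692133267874118
bar 3914 [637.1 -28.3] [ 60.8 310.9] 11.65 z 0.23
all 16340 [675.7 -34.6] [421.7 431.4] 88.18 z 0.0252
brk 1040 [ 550.1 -321.9] [82.4 83.3] 69.49 z 0.13
brkS 517 [ 591.6 -251.2] [250.7  93.4] 60.35 z 0.1284
barS 2042 [639.9 -26.7] [ 66.  309.6] 12.07 z 0.2287
module 430 [760.9  64.3] [98.6 74.8] 11.77 z 0.0697
tabL 89 [506.2  11.6] [11.7 47.8] 11.22 z 0.0658
tabR 91 [ 532.4 -115.4] [11.5 49. ] 11.9 z 0.0658
cup 78 [540.3 -47.3] [23.1 24.1] 63.16 z 0.0579
L 253 [ 0.56267963 -0.01397183  0.0715849 ] [0.61107543 0.06090684 0.22705482] [0.58823222 0.02840253 0.12713048]
R 263 [ 0.49997177 -0.12640699  0.07271673] [0.63904602 0.00881532 1.14005322] [ 0.61379381 -0.09478891  0.12874493]
```

View pics/c1.png

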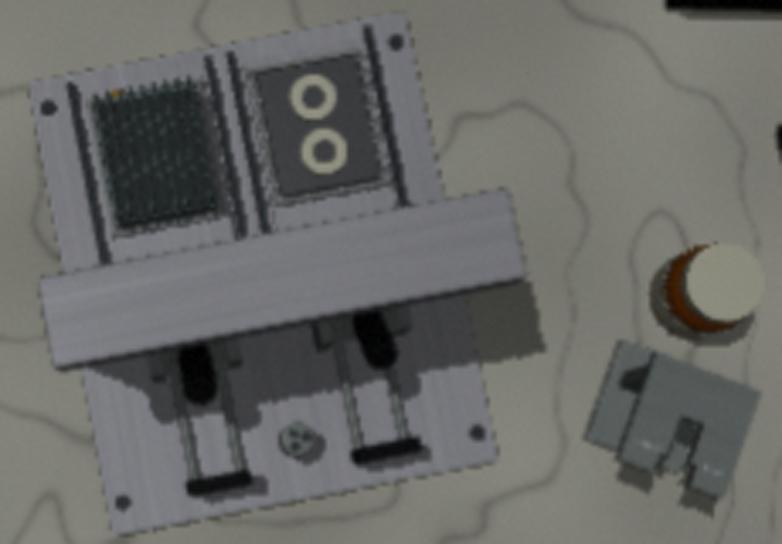

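```bash
cat > m2.py <<'E'
from m import *
from scipy.optimize import least_squares
o=np.array([.6175,-.0324]);a=np.radians(11.7);R=np.array([[np.cos(a),-np.sin(a)],[np.sin(a),np.cos(a)]])
def fx(Q): Q=Q.copy(); Q[...,:2]=(Q[...,:2]-o)@R; return Q
print('--- fixture frame')
rect(fx(box(P,250,330,205,240,.05,.075)),'tabL');rect(fx(box(P,345,390,205,240,.05,.075)),'tabR')
ax=np.array([-.574,0,.819])
for C,I,nm in((P,im,'top'),(S,ims,'scene')):
    F=fx(C)
    for s in(1,-1):
        g=(I.max(-1)<50)&(abs(F[...,1]-s*.065)<.016)&(F[...,2]>.098)&(F[...,2]<.145)&(abs(F[...,0]+.03)<.06)
        Q=F[g]
        if len(Q)<15: print(nm,s,len(Q)); continue
        f=lambda p:np.linalg.norm(np.cross(Q-[p[0],p[1],.085],ax),axis=1)-.012
        r=least_squares(f,[0,s*.065],loss='soft_l1',f_scale=.001); print(nm,s,len(Q),r.x,np.abs(r.fun).mean(),'end',((Q-[r.x[0],r.x[1],.085])@ax).max())
c=np.array([.5501,-.3219]);b=np.radians(69.49-90);B=np.array([[np.cos(b),-np.sin(b)],[np.sin(b),np.cos(b)]])
Q=P[170:245,410:485].reshape(-1,3);q=(Q[:,:2]-c)@B
G=np.full((28,28),' ')
for (x,y),zz in zip(q,Q[:,2]):
    i,j=int((x+.056)//.004),int((.056-y)//.004)
    if 0<=i<28 and 0<=j<28: G[i,j]='#' if zz>.12 else ('o' if zz>.02 else ('f' if zz>.006 else '.'))
print('\n'.join(''.join(r) for r in G[::-1]))
cv2.imwrite('pics/c2.png',cv2.resize(np.hstack([im[170:250,410:490],ims[155:235,180:260]]),None,fx=5,fy=5,interpolation=cv2.INTER_CUBIC))
E
python3 m2.py | sed -n '/---/,$p'
```

```text
--- fixture frame
tabL 89 [-100.    65.6] [47.8 11.7] 89.52 z 0.0658
tabR 91 [-100.2  -64. ] [11.5 49. ] 0.2 z 0.0658
top 1 154 [-0.00150313  0.06532264] 0.0020845214059458145 end 0.06307809540304235
top -1 155 [-0.00213922 -0.06472375] 0.002011601054046075 end 0.06192365227352205
scene 1 92 [0.00077159 0.06600324] 0.0016232368334206048 end 0.044177432753313456
scene -1 87 [-0.00054264 -0.06406434] 0.0015329464939779181 end 0.04340756562142136
....fffffff                 
...fffffff                  
...ff.fff                   
....fff # ## # #### ####    
....fff##################   
...fffo#################    
....ffooo################   
...ffffffff#############    
...ffffffff#########f#ff#   
....ffffff##########ffff.   
....ffffff.#########f.ff    
...ffffffff#########ffff.   
....fffffff#########ffff    
...ffffffff#  # ####ff.f.   
....fffffff#    o###ffff.   
...ffffffff#    ####ffff.   
...f.ffffff#    ###fffff#.  
....fffffff#    ##ffffff... 
....fffffff#    ####ffff..  
.....f.f...#    ###.#.#...  
............ .  .#.#.#.#... 
........#........##.#.##....
.................#.#.#.#....
......#...#......#######....
......................#.....
............................
............................
............................
```

View pics/c2.png

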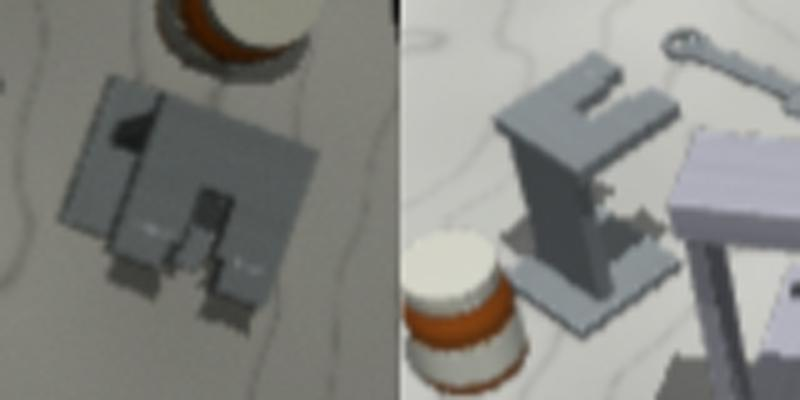

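```bash
cat > m3.py <<'E'
from m2 import *
print('=====')
H=np.round(P[178:240:2,418:480:2,2]*1000).astype(int)
for r in H: print(' '.join(f'{x:3d}' for x in r))
E
python3 m3.py | sed -n '/=====/,$p'
```

```text
=====
  0   0   0   1   1   4   1  -4  -2  -3   0  -2   6  17  30  43  54  59  62  73  79  85  81  85  84  83   2   1  -3  -1   0
 -2   2  -4  -6  -1   2   0   0  -3   0   1  -1   0   7  21  33  44  52  58  62  62  63  61  63  53   1   0   4   0  -2   1
  1   0   0   2  -2   1   2   1   2   1   1 1140   2   0   2  17  31  35  43  47  51  50  43   0  -2  -1   0  -1  -6   2   0
 -2  -1   2   3   1  -1   1   4   1   5  -2  -2  -1  -3   3   1  -1   9  16   2   0  -1   1  -1  -4   4  -1  -3   4   1  -3
  0   1  -1   2   3  -2  -1   7   7   8   0  -1  -2   1   5   0  -2  -7  -2  -1  -2   1   0  -2  -3  -2  -2   2   0   1  -3
  2   0   2   2  -4   0   3  10  11  11  10  10  -2   0   0   1  -1  -3  -2  -2  -2   0   2   2  -1   3   1   2   0   0   2
  0   2   2  -1   1  -1   9   7  11  11   7   8 131 129 132   2   1  -3  -3   1   0  -1  -1   1  -2   5   5  -1  -2  -3   3
 -1  -3   0   1   0   2  13   5   9  10   8 118 132 127 128 133 133 129   0  -2  -1   2  -1   1   3  -1  -1  -1   0   0   7
  1   1  -1  -2   2   4   6  13  26  44  64 128 132 127 133 133 128 130 131 129 131   3   1   1   1  
[... 2052 characters left out ...]
   0   0  -5  -2  -1   3 126 130 131 129 130 130   2  -2  -4  -1   1   0   1  -1
  1   0   1  -2   1   2   1   2   0  -4  -1   3  -1  -3  -2  -3   1  -2   3  -3 129 130 127  -3  -1   0   1   0   2   2  -3
 -1  -6  -2   0   2   0   3  -3  -1   2  -3  -3   3  -3  -3   0  -1   2   1   1   1  -1   0   2  -1  -2  -1   3   2  -5  -1
 -1   4  -1   2   3   1  -2  -2  -1   2   0   3  -2  -2   0  -1  -3  -1   6   3   1  -3  -2  -1  -3   1  -5   0   0  -2  -1
  1   4  -1   0  -2   1   0  -1   5   3   1   3   1   0   0  -1   0   1  -3  -2   1   2  -1  -1  -1   1  -4  -2   0  -4  -1
  1   2   0   1   4   2  -2  -2  -1  -2   3  -2   0   1   0   3  -5  -5  -2  -4   2   0   6   4   1  -4   1  -3  -1   2   0
```

>>> {"fn": "step_arm", "kwargs": {
  "deltas": [
    [0,0,0.0626,0.414,-0.73,0.25,1],
    [0,0,0.0626,0.414,-0.73,0.25,1],
    [0,0,0.0626,0.414,-0.73,0.25,1],
    [0,0,0.0626,0.414,-0.73,0.25,1],
    [0,0,0.0626,0.414,-0.73,0.25,1],
    [0,0,0.0626,0.414,-0.73,0.25,1],
    [0,0,0.0626,0.414,-0.73,0.25,1],
    [0,0,0.0626,0.414,-0.73,0.25,1]
  ]
}}

```text
time: 0.9
tcp_pos: [0.2659, 0.4507, 0.2812]
eef_rot: [-0.071, -3.14, 0.001]
ft_force: [0.4, -0.3, 0.0]
opening: 1.001
grasp_force: 0.0
```

>>> {"fn": "step_arm", "kwargs": {
  "deltas": [
    [0,0,0.0626,0.414,-0.73,0,1],
    [0,0,0.0626,0.414,-0.73,0,1],
    [0,0,0.0626,0.414,-0.73,0,1],
    [0,0,0.0626,0.414,-0.73,0,1],
    [0,0,0.0626,0.414,-0.73,0,1],
    [0,0,0.0626,0.414,-0.73,0,1],
    [0,0,0.0626,0.414,-0.73,0,1],
    [0,0,0.0626,0.414,-0.73,0,1]
  ]
}}

```text
time: 1.7
tcp_pos: [0.3486, 0.3048, 0.2811]
eef_rot: [0.322, -3.125, 0.0]
ft_force: [0.4, 0.0, 0.5]
opening: 1.0
grasp_force: 0.0
```

>>> {"fn": "step_arm", "kwargs": {
  "deltas": [
    [0.031,-0.1495,0,0.414,-0.73,0,1],
    [0.031,-0.1495,0,0.414,-0.73,0,1],
    [0.031,-0.1495,0,0.414,-0.73,0,1],
    [0.031,-0.1495,0,0.414,-0.73,0,1],
    [0.031,-0.1495,0,0.414,-0.73,0,1],
    [0.031,-0.1495,0,0.414,-0.73,0,1],
    [0.031,-0.1495,0,0.414,-0.73,0,1],
    [0.031,-0.1495,0,0.414,-0.73,0,1]
  ]
}}

```text
time: 2.5
tcp_pos: [0.4238, 0.1703, 0.2815]
eef_rot: [-0.267, 2.56, 0.086]
ft_force: [-1.7, 0.4, -0.3]
opening: 0.999
grasp_force: 0.0
```

```bash
cat > m4.py <<'E'
from h import *
from scipy.spatial.transform import Rotation as Ro
z=np.load('top.npz'); P=cloud('top',z['d'])
M=np.zeros((400,640),np.uint8); M[175:240,415:485]=((P[175:240,415:485,2]>.117)&(P[175:240,415:485,2]<.14))
m=eyes.camera_model('top'); K=np.array([[m['fx'],0,m['cx']],[0,m['fy'],m['cy']],[0,0,1.]]); Rm=np.array(m['R']); t=np.array(m['t'])
def ray(uv,h):
    p=cv2.undistortPoints(np.array(uv,float).reshape(-1,1,2),K,np.array(m['distortion'],float)).reshape(-1,2)
    D=np.c_[p,np.ones(len(p))]@Rm; C=-Rm.T@t; return (C+D*((h-C[2])/D[:,2])[:,None])[:,:2]
v,u=np.nonzero(M); X=ray(np.c_[u,v],.130)
r=cv2.minAreaRect((X*1000).astype(np.float32)); print('rect',r)
for ang in np.radians([-17,-18.5,-20,-21.5]):
    B=np.array([[np.cos(ang),-np.sin(ang)],[np.sin(ang),np.cos(ang)]]); q=X@B
    print(np.degrees(ang),np.ptp(q,axis=0)*1e3)
ang=np.radians(r[2]-90); B=np.array([[np.cos(ang),-np.sin(ang)],[np.sin(ang),np.cos(ang)]])
q=(X-np.array(r[0])/1000)@B*1000
for x0 in range(-42,40,6):
    s=np.sort(q[(q[:,0]>=x0)&(q[:,0]<x0+6),1])
    if len(s): g=np.diff(s); k=g.argmax(); print(x0,np.round([s[0],s[k],s[k+1],s[-1]],1))
E
python3 m4.py; python3 -c "
from h import *
from scipy.spatial.transform import Rotation as Ro
s=arm.get_state();print(s['tcp_pos'],Ro.from_rotvec(s['eef_rot']).as_matrix().round(3).tolist(),s['joint_pos'].round(2),s['time'])"
```

```text
rect ((550.0689697265625, -320.4613952636719), (84.21316528320312, 83.69474029541016), 70.09547424316406)
-17.0 [86.85090582 87.5917264 ]
-18.5 [85.21964318 85.64155054]
-20.0 [83.79199487 84.1347885 ]
-21.5 [85.36581921 85.25038021]
-42 [-41.3 -12.3  14.4  41.8]
-36 [-40.5 -12.2  13.8  42. ]
-30 [-41.2  -9.    9.3  42.1]
-24 [-41.9  -7.4   7.9  40.6]
-18 [-41.8  -7.3   8.   41.6]
-12 [-41.7  -8.    8.8  40.9]
-6 [-41.6  -8.7   8.1  41.7]
0 [-40.8  -6.3  -4.   41.9]
6 [-41.5 -40.7 -39.2  42. ]
12 [-41.4 -38.3 -36.8  41.3]
18 [-42.1 -41.3 -39.8  41.5]
24 [-42.  -42.  -40.5  40.8]
30 [-41.2 -39.6 -38.1  41.6]
36 [-41.9 -40.4 -38.9  41.7]
[0.42379224 0.17028654 0.28149953] [[-0.824, -0.208, 0.527], [-0.172, 0.978, 0.117], [-0.539, 0.005, -0.842]] [-0.67 -0.49  0.01  2.23  0.31  0.9   0.99] 2.5
```

>>> {"fn": "step_arm", "kwargs": {
  "deltas": [
    [0,0,0,0.449,-0.786,-0.3275,1],
    [0,0,0,0.449,-0.786,-0.3275,1],
    [0,0,0,0.449,-0.786,-0.3275,1],
    [0,0,0,0.449,-0.786,-0.3275,1],
    [0.004,-0.02,0,0.449,-0.786,-0.3275,1],
    [0.004,-0.02,0,0.449,-0.786,-0.3275,1],
    [0.004,-0.02,0,0.449,-0.786,-0.3275,1],
    [0.004,-0.02,0,0.449,-0.786,-0.3275,1]
  ]
}}

```text
time: 3.3
tcp_pos: [0.5145, 0.0124, 0.2159]
eef_rot: [-0.26, 2.522, 0.088]
ft_force: [0.6, 0.3, -1.1]
opening: 1.0
grasp_force: 0.0
```

```bash
cat > go.py <<'E'
# usage: go.py tx ty tz  zx zy zz  yx yy yz : residual to target tcp & tool axes, in move units
import sys
from h import *
from scipy.spatial.transform import Rotation as Ro
s=arm.get_state(); A=Ro.from_rotvec(s['eef_rot']); a=list(map(float,sys.argv[1:]))
print('t',s['time'],'tcp',s['tcp_pos'].round(4),'q',s['joint_pos'].round(2),'f',s['ft_force'].round(1),'op',round(s['opening'],3),'g',round(s['grasp_force'],1))
print('z',A.as_matrix()[:,2].round(3),'y',A.as_matrix()[:,1].round(3))
if len(a)>=3: print('shift units',((np.array(a[:3])-s['tcp_pos'])/.025).round(3))
if len(a)>=9:
    z=np.array(a[3:6]);z/=np.linalg.norm(z);y=np.array(a[6:9]);y-=z*(y@z);y/=np.linalg.norm(y)
    T=np.c_[np.cross(y,z),y,z]; print('turn units',((Ro.from_matrix(T)*A.inv()).as_rotvec()/.5).round(4))
E
python3 go.py .5923 .0293 .1014 .562 .1164 -.819 -.2028 .979 0
```

```text
t 3.3 tcp [0.5145 0.0124 0.2159] q [-0.67 -0.41  0.51  2.29  0.26  0.61  1.48] f [ 0.6  0.3 -1.1] op 1.0 g 0.0
z [ 0.558  0.121 -0.821] y [-0.205  0.979  0.005]
shift units [ 3.114  0.674 -4.581]
turn units [-0.0081 -0.0079 -0.0053]
```

>>> {"fn": "step_arm", "kwargs": {
  "deltas": [
    [-0.001,-0.001,-0.001,0.389,0.084,-0.573,1],
    [-0.001,-0.001,-0.001,0.389,0.084,-0.573,1],
    [-0.001,-0.001,-0.001,0.389,0.084,-0.573,1],
    [-0.001,-0.001,-0.001,0.389,0.084,-0.573,1],
    [-0.001,-0.001,-0.001,0.389,0.084,-0.573,1],
    [-0.001,-0.001,-0.001,0.389,0.084,-0.573,1],
    [-0.001,-0.001,0,0.389,0.084,-0.573,1],
    [-0.001,-0.001,0,0.389,0.084,-0.573,1]
  ]
}}

```text
time: 4.1
tcp_pos: [0.5897, 0.0304, 0.1041]
eef_rot: [-0.259, 2.521, 0.083]
ft_force: [-0.5, 1.1, -0.5]
opening: 1.004
grasp_force: 0.0
```

```bash
python3 go.py .5923 .0293 .1014 .562 .1164 -.819 -.2028 .979 0; python3 - <<'E'
from h import *
im,d=snap('top'); im2,d2=snap('scene')
cv2.imwrite('pics/c3.png',np.hstack([cv2.resize(im[130:250,250:410],(640,480)),])); cv2.imwrite('pics/c4.png',cv2.resize(im2[150:290,210:390],(720,560)))
E
```

```text
t 4.1 tcp [0.5897 0.0304 0.1041] q [-0.99  0.03  0.93  2.27 -0.41  0.27  2.07] f [-0.5  1.1 -0.5] op 1.004 g 0.0
z [ 0.56   0.117 -0.82 ] y [-0.204  0.979  0.001]
shift units [ 0.102 -0.042 -0.109]
turn units [-0.0014 -0.0034 -0.0018]
```

View pics/c4.png

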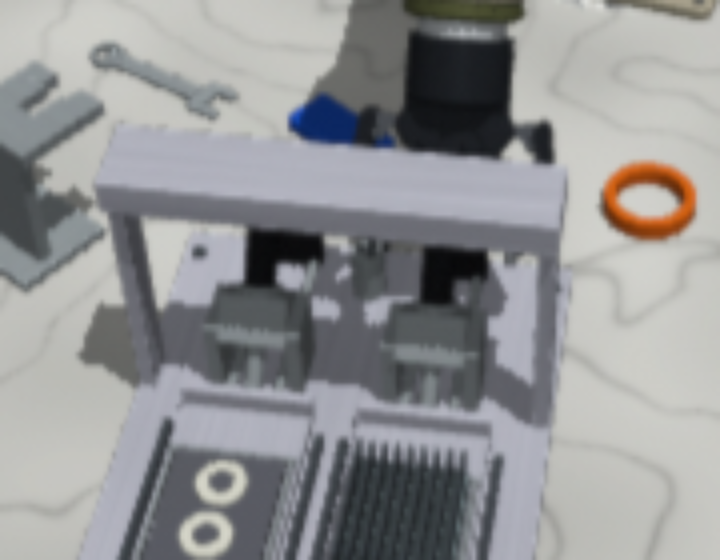

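The view from behind the bar shows the gripper (455,140) straight over the left pin's grip (455,270), centred and clear of the bar. Closing.

>>> {"fn": "step_arm", "kwargs": {
  "deltas": [
    [0,-0.003,-0.001,0.1,-0.04,-0.1,1],
    [0,0,0,0,0,0,-1],
    [0,0,0,0,0,0,-1],
    [0,0,0,0,0,0,-1],
    [0,0,0,0,0,0,-1],
    [0,0,0,0,0,0,-1],
    [0,0,0,0,0,0,-1],
    [0,0,0,0,0,0,-1]
  ],
  "grip_force": 80
}}

```text
time: 5.0
tcp_pos: [0.5922, 0.0291, 0.1026]
eef_rot: [-0.257, 2.519, 0.084]
ft_force: [-6.7, -2.7, 8.6]
opening: 0.26
grasp_force: 77.7
```

```bash
python3 go.py .5923 .0293 .1014 .562 .1164 -.819 -.2028 .979 0
```

```text
t 5.0 tcp [0.5922 0.0291 0.1026] q [-0.97  0.05  0.92  2.26 -0.47  0.27  2.13] f [-6.7 -2.7  8.6] op 0.26 g 77.7
z [ 0.562  0.118 -0.819] y [-0.203  0.979  0.002]
shift units [ 0.005  0.01  -0.049]
turn units [-0.0042 -0.0001  0.0003]
```

>>> {"fn": "step_arm", "kwargs": {
  "deltas": [
    [0,0,0,-0.253,-0.052,0.3685,-1],
    [0,0,0,-0.253,-0.052,0.3685,-1],
    [0,0,0,-0.253,-0.052,0.3685,-1],
    [0,0,0,-0.253,-0.052,0.3685,-1],
    [0,0,0,-0.253,-0.052,0.3685,-1],
    [0,0,0,-0.253,-0.052,0.3685,-1],
    [0,0,0,-0.253,-0.052,0.3685,-1],
    [0,0,0,-0.253,-0.052,0.3685,-1]
  ]
}}

```text
time: 5.8
tcp_pos: [0.5407, 0.0186, 0.176]
eef_rot: [-0.258, 2.52, 0.083]
ft_force: [-0.2, 0.5, -2.1]
opening: 0.265
grasp_force: 79.9
```

```bash
python3 go.py .5923 .0293 .1014 .562 .1164 -.819 -.2028 .979 0
```

```text
t 5.8 tcp [0.5407 0.0186 0.176 ] q [-0.8  -0.3   0.66  2.3   0.27  0.48  1.47] f [-0.2  0.5 -2.1] op 0.265 g 79.9
z [ 0.561  0.117 -0.819] y [-0.203  0.979  0.001]
shift units [ 2.062  0.428 -2.983]
turn units [-0.0023 -0.0022  0.0003]
```

>>> {"fn": "step_arm", "kwargs": {
  "deltas": [
    [-0.031,0.1496,0,-0.2535,-0.068,0.12,-1],
    [-0.031,0.1496,0,-0.2535,-0.068,0.12,-1],
    [-0.031,0.1496,0,-0.2535,-0.068,0.12,-1],
    [-0.031,0.1496,0,-0.2535,-0.068,0.12,-1],
    [-0.031,0.1496,0,-0.2535,-0.068,0.12,-1],
    [-0.031,0.1496,0,-0.2535,-0.068,0.12,-1],
    [-0.031,0.1496,0,-0.2535,-0.068,0.12,-1],
    [-0.031,0.1496,0,-0.2535,-0.068,0.12,-1]
  ]
}}

```text
time: 6.6
tcp_pos: [0.4903, 0.0052, 0.2002]
eef_rot: [0.319, -3.122, -0.001]
ft_force: [0.1, -0.5, -2.5]
opening: 0.26
grasp_force: 79.8
```

>>> {"fn": "step_arm", "kwargs": {
  "deltas": [
    [0,0,-0.0692,-0.0632,-0.736,0,-1],
    [0,0,-0.0692,-0.0632,-0.736,0,-1],
    [0,0,-0.0692,-0.0632,-0.736,0,-1],
    [0,0,-0.0692,-0.0632,-0.736,0,-1],
    [0,0,-0.0692,-0.0632,-0.736,0,-1],
    [0,0,-0.0692,-0.0632,-0.736,0,-1],
    [0,0,-0.0692,-0.0632,-0.736,0,-1],
    [0,0,-0.0692,-0.0632,-0.736,0,-1]
  ]
}}

```text
time: 7.4
tcp_pos: [0.4779, -0.1434, 0.2]
eef_rot: [0.119, 3.139, 0.003]
ft_force: [0.7, 0.0, -3.5]
opening: 0.258
grasp_force: 79.9
```

>>> {"fn": "step_arm", "kwargs": {
  "deltas": [
    [0,0,-0.0692,-0.0632,-0.736,0,-1],
    [0,0,-0.0692,-0.0632,-0.736,0,-1],
    [0,0,-0.0692,-0.0632,-0.736,0,-1],
    [0,0,-0.0692,-0.0632,-0.736,0,-1],
    [0,0,-0.0692,-0.0632,-0.736,0,-1],
    [0,0,-0.0692,-0.0632,-0.736,0,-1],
    [0,0,-0.0692,-0.0632,-0.736,0,-1],
    [0,0,-0.0692,-0.0632,-0.736,0,-1]
  ]
}}

```text
time: 8.2
tcp_pos: [0.4653, -0.2905, 0.1998]
eef_rot: [0.55, 3.093, 0.002]
ft_force: [0.6, 0.0, -2.4]
opening: 0.255
grasp_force: 79.9
```

```bash
python3 go.py .4647 -.2893 .156 0 0 -1 .342 .94 0; python3 - <<'E'
from h import *
im,d=snap('top'); im2,d2=snap('scene')
cv2.imwrite('pics/c5.png',np.hstack([cv2.resize(im[160:270,380:490],(400,400)),cv2.resize(im2[110:230,170:290],(400,400))]))
E
```

```text
t 8.2 tcp [ 0.4653 -0.2905  0.1998] q [-0.42  0.29  1.07  1.75 -0.27  1.26  1.93] f [ 0.6  0.  -2.4] op 0.255 g 79.9
z [ 0.     0.001 -1.   ] y [0.345 0.939 0.001]
shift units [-0.022  0.048 -1.75 ]
turn units [-0.0021  0.0004  0.0067]
```

View pics/c5.png

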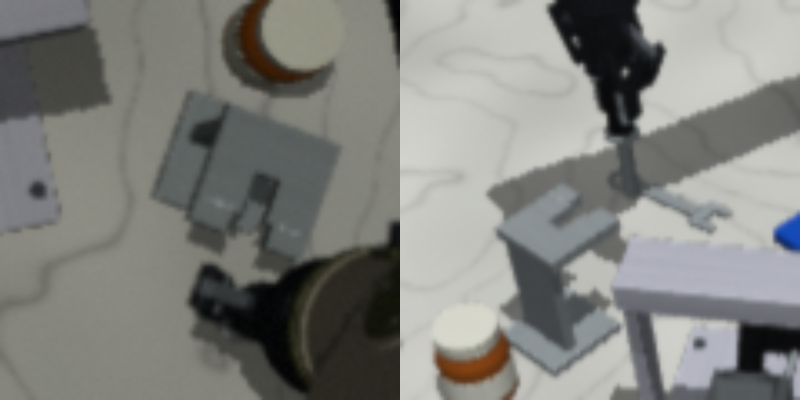

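The left pane shows the gripper (215,290) just before the notch. The right pane shows the pin held upright, shank at (625,165). Next I measure the pin's pose in the hand.

```bash
cat > pin.py <<'E'
from h import *
S=cloud('scene',np.load('scene.npz')['d']); t=arm.get_state()['tcp_pos']
r=np.linalg.norm(S[...,:2]-t[:2],axis=-1)
g=(r<.03)&(S[...,2]>t[2]-.13)&(S[...,2]<t[2]+.03)
Q=S[g]; C=np.array([1.4394,.353]); w=(C-t[:2])/np.linalg.norm(C-t[:2]); l=np.array([-w[1],w[0]])
for z0 in np.arange(-.125,.025,.01):
    q=Q[(Q[:,2]-t[2]>=z0)&(Q[:,2]-t[2]<z0+.01)]; e=(q[:,:2]-t[:2])*1000
    if len(q)>1: print(round(z0*1000),len(q),'lat',np.round([(e@l).min(),(e@l).max(),(e@l).mean()],1),'toward cam',np.round(np.median(e@w),1))
E
python3 pin.py
```

```text
-105 2 lat [4.7 5.3 5. ] toward cam 2.7
-95 12 lat [-7.3  5.8 -1.5] toward cam 6.4
-85 10 lat [-6.2  4.3 -1.1] toward cam 4.7
-75 10 lat [-7.1  5.9 -0. ] toward cam 3.2
-65 11 lat [-6.5  6.4 -0.5] toward cam 5.2
-55 11 lat [-5.4  5.4  0.4] toward cam 4.7
-45 14 lat [-6.8  6.5 -0.3] toward cam 4.5
-35 2 lat [-3.2 -2.7 -3. ] toward cam 9.1
-25 37 lat [-16.2  15.7   0. ] toward cam 10.8
-15 20 lat [-11.5   9.5  -1.3] toward cam 8.9
-5 17 lat [-17.9  13.5  -3.1] toward cam 12.6
5 30 lat [-18.8  20.9   0. ] toward cam 15.9
15 40 lat [-18.1  19.4   1.6] toward cam 16.0
```

>>> {"fn": "step_arm", "kwargs": {
  "deltas": [
    [0,0,0,0.012,0.03,-0.56,-1],
    [0,0,0,0,0,-0.56,-1],
    [0,0,0.006,0,0,-0.56,-1],
    [0,0,0,0.376,-0.137,0,-1],
    [0,0,0,0.376,-0.137,0,-1],
    [0,0,0,0.376,-0.137,0,-1],
    [0,0,0,0.376,-0.137,0,-1],
    [0,0,0,0.376,-0.137,0,-1]
  ]
}}

```text
time: 9.1
tcp_pos: [0.5139, -0.3058, 0.1581]
eef_rot: [0.542, 3.094, 0.002]
ft_force: [0.1, -0.2, -1.5]
opening: 0.26
grasp_force: 79.8
```

```bash
python3 go.py .5446 -.3184 .158 0 0 -1 .342 .94 0
```

```text
t 9.1 tcp [ 0.5139 -0.3058  0.1581] q [-0.29  0.47  0.97  1.67 -0.41  1.22  2.  ] f [ 0.1 -0.2 -1.5] op 0.26 g 79.8
z [ 0.001  0.001 -1.   ] y [0.34  0.941 0.001]
shift units [ 1.227 -0.503 -0.006]
turn units [-0.0021  0.0017 -0.0046]
```

>>> {"fn": "step_arm", "kwargs": {
  "deltas": [
    [0,0,0,0.14,-0.095,0,-1],
    [0,0,0,0.14,-0.08,0,-1],
    [0,0,0,0.158,-0.057,0,-1],
    [0,0,0,0.158,-0.057,0,-1],
    [0,0,0,0.158,-0.057,0,-1],
    [0,0,0,0.158,-0.057,0,-1],
    [0,0,0,0.158,-0.057,0,-1],
    [0,0,0,0.158,-0.043,0,-1]
  ]
}}

```text
time: 9.9
tcp_pos: [0.5438, -0.318, 0.1579]
eef_rot: [0.542, 3.094, 0.002]
ft_force: [-0.3, 0.4, -2.1]
opening: 0.258
grasp_force: 79.8
```

```bash
python3 go.py .5446 -.3184 .151 0 0 -1 .342 .94 0;  python3 - <<'E'
from h import *
im,d=snap('top'); im2,d2=snap('scene')
cv2.imwrite('pics/c6.png',np.hstack([cv2.resize(im[160:270,380:490],(400,400)),cv2.resize(im2[140:230,180:270],(400,400))]))
E
python3 pin.py
```

```text
t 9.9 tcp [ 0.5438 -0.318   0.1579] q [-0.23  0.54  0.94  1.58 -0.45  1.26  2.02] f [-0.3  0.4 -2.1] op 0.258 g 79.8
z [ 0.001  0.001 -1.   ] y [0.34  0.94  0.002]
shift units [ 0.033 -0.015 -0.277]
turn units [-0.003  0.001 -0.004]
-105 3 lat [-5.4  3.8 -1.3] toward cam 3.8
-95 10 lat [-6.4  5.8  0.3] toward cam 5.7
-85 9 lat [-3.3  7.1  1.4] toward cam 8.9
-35 100 lat [-28.5  27.1  -3.6] toward cam 11.6
-25 41 lat [-14.8  27.8   1.4] toward cam 10.5
-15 16 lat [-10.5  11.3  -0.4] toward cam 10.7
-5 18 lat [-15.5  11.8  -3.3] toward cam 11.7
5 31 lat [-17.1  19.4   1. ] toward cam 16.9
15 34 lat [-17.4  20.5   0.2] toward cam 15.8
```

View pics/c6.png

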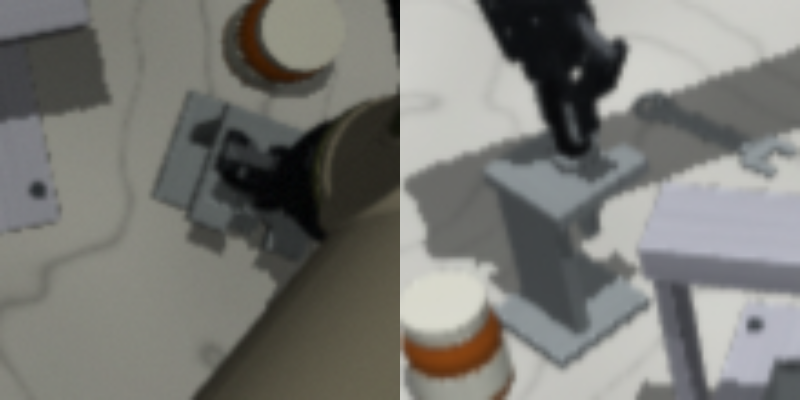

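The pin is inside the notch, over the seat, with no contact force. Lowering gently.

>>> {"fn": "step_arm", "kwargs": {
  "deltas": [
    [0,0,0,0.03,-0.015,-0.05,-1],
    [0,0,0,0,0,-0.05,-1],
    [0,0,0,0,0,-0.05,-1],
    [0,0,0,0,0,-0.05,-1],
    [0,0,0,0,0,-0.05,-1],
    [0,0,0,0,0,-0.02,-1],
    [0,0,0,0,0,0,-1],
    [0,0,0,0,0,0,-1]
  ]
}}

```text
time: 10.8
tcp_pos: [0.5443, -0.3185, 0.1529]
eef_rot: [0.542, 3.093, 0.004]
ft_force: [-4.4, 4.5, 13.1]
opening: 0.263
grasp_force: 81.7
```

>>> {"fn": "step_arm", "kwargs": {
  "deltas": [
    [0,0,0,0,0,0.03,-0.3],
    [0,0,0,0,0,0,0],
    [0,0,0,0,0,0,0.4],
    [0,0,0,0,0,0,0.4],
    [0,0,0,0,0,0,0.4],
    [0,0,0,0,0,0,0.4],
    [0,0,0,0,0,0.5,0.4],
    [0,0,0,0,0,0.8,0.4]
  ]
}}

```text
time: 11.6
tcp_pos: [0.5437, -0.318, 0.1845]
eef_rot: [-0.542, -3.093, -0.003]
ft_force: [0.2, -0.2, 0.7]
opening: 0.699
grasp_force: 0.0
```

>>> {"fn": "step_arm", "kwargs": {
  "deltas": [
    [0,0,0,0,0,1,0.4],
    [0,0,0,0,0,1,0.4],
    [0,0,0,-0.2,0.3,1,0.4],
    [0,0,0,-0.5,0.7,0.3,0.4],
    [0,0,0,-0.5,0.8,0,0.4],
    [0,0,0,-0.5,0.8,0,0.4],
    [0,0,0,-0.5,0.8,0,0.4],
    [0,0,0,-0.5,0.8,0,0.4]
  ]
}}

```text
time: 12.4
tcp_pos: [0.4762, -0.2131, 0.2675]
eef_rot: [0.543, 3.094, 0.002]
ft_force: [-0.2, -0.9, 0.5]
opening: 0.702
grasp_force: 0.0
```

```bash
python3 go.py; python3 - <<'E'
from h import *
im,d=snap('top'); im2,d2=snap('scene')
for n,D in(('top',d),('scene',d2)):
    P=cloud(n,D); r=np.linalg.norm(P[...,:2]-[.5444,-.3185],axis=-1); g=(r<.035)&(P[...,2]>.140)&(P[...,2]<.22); Q=P[g]; print(n,len(Q))
    for z0 in(.14,.15,.16,.17,.18,.19,.2):
        q=Q[(Q[:,2]>=z0)&(Q[:,2]<z0+.01)]
        if len(q): print(z0,len(q),q.min(0).round(4),q.max(0).round(4),q.mean(0).round(4))
cv2.imwrite('pics/c7.png',np.hstack([cv2.resize(im[160:270,380:490],(400,400)),cv2.resize(im2[140:230,180:270],(400,400))]))
E
```

```text
t 12.4 tcp [ 0.4762 -0.2131  0.2675] q [-0.67  0.11  1.09  1.72 -0.1   1.37  1.66] f [-0.2 -0.9  0.5] op 0.702 g 0.0
z [ 0.001  0.001 -1.   ] y [0.341 0.94  0.002]
top 102
0.14 14 [ 0.5323 -0.3134  0.1402] [ 0.5541 -0.3045  0.15  ] [ 0.5424 -0.3086  0.1455]
0.15 10 [ 0.5322 -0.3131  0.1508] [ 0.5533 -0.3064  0.159 ] [ 0.5418 -0.3085  0.1538]
0.16 17 [ 0.5317 -0.3126  0.1604] [ 0.5528 -0.3053  0.1699] [ 0.5411 -0.308   0.165 ]
0.17 11 [ 0.5339 -0.3108  0.171 ] [ 0.5521 -0.3055  0.1789] [ 0.5433 -0.3079  0.1745]
0.18 31 [ 0.5337 -0.3203  0.1804] [ 0.5543 -0.3057  0.1899] [ 0.5452 -0.3111  0.1865]
0.19 19 [ 0.5355 -0.3211  0.19  ] [ 0.5539 -0.3071  0.1935] [ 0.546  -0.3127  0.1915]
scene 129
0.14 22 [ 0.5377 -0.3243  0.1403] [ 0.5579 -0.3043  0.1495] [ 0.5511 -0.3119  0.1452]
0.15 21 [ 0.5436 -0.3268  0.1505] [ 0.5572 -0.3031  0.16  ] [ 0.5527 -0.3125  0.1559]
0.16 19 [ 0.54   -0.3251  0.1603] [ 0.5597 -0.3033  0.1695] [ 0.5511 -0.3117  0.1656]
0.17 19 [ 0.5471 -0.3253  0.1702] [ 0.5606 -0.3028  0.1796] [ 0.5527 -0.3117  0.1758]
0.18 42 [ 0.5313 -0.3286  0.1806] [ 0.5585 -0.3045  0.1898] [ 0.5471 -0.3146  0.186 ]
0.19 6 [ 0.5365 -0.3208  0.1901] [ 0.5569 -0.3096  0.1912] [ 0.5432 -0.3153  0.1906]
```

View pics/c7.png

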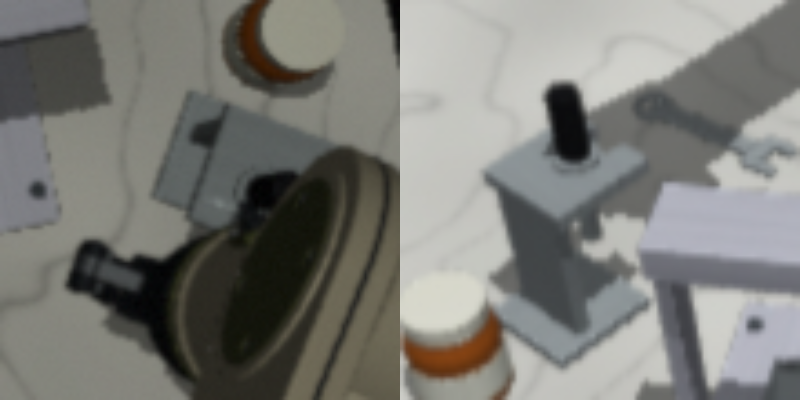

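The pin stands upright in the notch, with its grip top at z≈0.190 and the flange on the plate. Next is the left pull tab.

>>> {"fn": "step_arm", "kwargs": {
  "deltas": [
    [0,0,-0.1696,0.1,0.749,0,0.2],
    [0,0,-0.1696,0.1,0.749,0,0.2],
    [0,0,-0.1696,0.1,0.749,0,0.2],
    [0,0,-0.1696,0.1,0.749,0,0.2],
    [0,0,-0.1696,0.1,0.749,0,0.2],
    [0,0,-0.1696,0.1,0.749,0,0.2],
    [0,0,-0.1696,0.1,0.749,0,0.2],
    [0,0,-0.1696,0.1,0.749,0,0.2]
  ]
}}

```text
time: 13.3
tcp_pos: [0.4971, -0.0636, 0.2677]
eef_rot: [1.547, 2.733, 0.003]
ft_force: [1.0, -0.3, 0.3]
opening: 0.601
grasp_force: 0.0
```

>>> {"fn": "step_arm", "kwargs": {
  "deltas": [
    [0,0,-0.1696,0.1,0.749,0,0.2],
    [0,0,-0.1696,0.1,0.749,0,0.2],
    [0,0,-0.1696,0.1,0.749,0,0.2],
    [0,0,-0.1696,0.1,0.749,0,0.2],
    [0,0,0,0,0,-1,0.2],
    [0,0,0,0,0,-1,0.2],
    [0,0,0,0,0,-1,0.2],
    [0,0,0,0,0,-1,0.2]
  ]
}}

```text
time: 14.1
tcp_pos: [0.5074, 0.0106, 0.1666]
eef_rot: [1.981, 2.436, 0.003]
ft_force: [0.9, 0.2, -0.5]
opening: 0.6
grasp_force: 0.0
```

```bash
python3 go.py .5062 .0116 .036 0 0 -1 .979 .203 0
```

```text
t 14.1 tcp [0.5074 0.0106 0.1666] q [-0.95  0.15  0.92  1.89 -0.13  1.16  0.22] f [ 0.9  0.2 -0.5] op 0.6 g 0.0
z [ 0.003  0.001 -1.   ] y [0.979 0.204 0.003]
shift units [-0.048  0.04  -5.225]
turn units [-0.0011  0.005  -0.0014]
```

>>> {"fn": "step_arm", "kwargs": {
  "deltas": [
    [0,0.005,0,-0.04,0.03,-0.8,0.2],
    [0,0,0,0,0,-0.8,0.2],
    [0,0,0,0,0,-0.7,0.2],
    [0,0,0,0,0,-0.7,0.2],
    [0,0,0,0,0,-0.6,0.2],
    [0,0,0,0,0,-0.6,0.2],
    [0,0,0,0,0,-0.6,0.2],
    [0,0,0,0,0,-0.4,0.2]
  ]
}}

```text
time: 14.9
tcp_pos: [0.5055, 0.012, 0.0357]
eef_rot: [-1.98, -2.437, 0.002]
ft_force: [-0.9, 0.3, -0.3]
opening: 0.602
grasp_force: 0.0
```

>>> {"fn": "step_arm", "kwargs": {
  "deltas": [
    [0,0,0,0,0,0,0.2],
    [0,0,0,0,0,0,-1],
    [0,0,0,0,0,0,-1],
    [0,0,0,0,0,0,-1],
    [0,0,0,0,0,0,-1],
    [0,0,0,0,0,0,-1],
    [0,0,0,0,0,0,-1],
    [0,0,0,0,0,0,-1]
  ],
  "grip_force": 50
}}

```text
time: 15.7
tcp_pos: [0.5065, 0.0123, 0.0377]
eef_rot: [-1.981, -2.438, -0.002]
ft_force: [-1.2, 0.1, 6.3]
opening: 0.13
grasp_force: 49.4
```

```bash
python3 go.py .4475 -.0006 .037 0 0 -1 .979 .203 0
```

```text
t 15.7 tcp [0.5065 0.0123 0.0377] q [-0.83  0.37  0.83  2.01 -0.35  0.91  0.39] f [-1.2  0.1  6.3] op 0.13 g 49.4
z [ 0.001  0.001 -1.   ] y [0.979 0.205 0.001]
shift units [-2.361 -0.516 -0.029]
turn units [-0.0021  0.0014 -0.0035]
```

>>> {"fn": "step_arm", "kwargs": {
  "deltas": [
    [0,0,0,-0.078,-0.016,0,-1],
    [0,0,0,-0.118,-0.024,0,-1],
    [0,0,0,-0.157,-0.0325,0,-1],
    [0,0,0,-0.157,-0.0325,0,-1],
    [0,0,0,-0.157,-0.0325,0,-1],
    [0,0,0,-0.157,-0.0325,0,-1],
    [0,0,0,-0.157,-0.0325,0,-1],
    [0,0,0,-0.157,-0.0325,0,-1]
  ]
}}

```text
time: 16.5
tcp_pos: [0.4782, 0.0065, 0.0377]
eef_rot: [1.981, 2.438, 0.003]
ft_force: [2.4, 0.3, 7.2]
opening: 0.133
grasp_force: 49.5
```

>>> {"fn": "step_arm", "kwargs": {
  "deltas": [
    [0,0,0,-0.157,-0.0325,0,-1],
    [0,0,0,-0.157,-0.0325,0,-1],
    [0,0,0,-0.157,-0.0325,0,-1],
    [0,0,0,-0.157,-0.0325,0,-1],
    [0,0,0,-0.157,-0.0325,0,-1],
    [0,0,0,-0.157,-0.0325,0,-1],
    [0,0,0,-0.118,-0.024,0,-1],
    [0,0,0,-0.078,-0.016,0,-1]
  ]
}}

```text
time: 17.3
tcp_pos: [0.4498, 0.0006, 0.0377]
eef_rot: [1.981, 2.438, 0.003]
ft_force: [2.1, -0.1, 6.4]
opening: 0.135
grasp_force: 49.6
```

```bash
python3 go.py .4478 .0001 .037 0 0 -1 .979 .203 0
```

```text
t 17.3 tcp [0.4498 0.0006 0.0377] q [-0.91  0.23  0.89  2.15 -0.23  0.86  0.32] f [ 2.1 -0.1  6.4] op 0.135 g 49.6
z [ 0.001  0.001 -1.   ] y [0.979 0.205 0.002]
shift units [-0.078 -0.019 -0.028]
turn units [-0.0024  0.0027 -0.0036]
```

Travel so far is about 58 mm. Creeping on until the stop shows in the force.

>>> {"fn": "step_arm", "kwargs": {
  "deltas": [
    [0,0,0,-0.04,-0.008,0,-1],
    [0,0,0,-0.04,-0.008,0,-1],
    [0,0,0,-0.04,-0.008,0,-1],
    [0,0,0,-0.02,-0.004,0,-1],
    [0,0,0,0,0,0,-1],
    [0,0,0,0,0,0,-1],
    [0,0,0,0,0,0,-1],
    [0,0,0,0,0,0,-1]
  ]
}}

```text
time: 18.1
tcp_pos: [0.4496, 0.0005, 0.0378]
eef_rot: [1.976, 2.434, 0.009]
ft_force: [23.6, 3.5, -23.8]
opening: 0.13
grasp_force: 49.1
```

>>> {"fn": "step_arm", "kwargs": {
  "deltas": [
    [0,0,0,0.03,0.006,0,-1],
    [0,0,0,0,0,0,-1],
    [0,0,0,0,0,0,-0.5],
    [0,0,0,0,0,0,-0.2],
    [0,0,0,0,0,0,0.0],
    [0,0,0,0,0,0,0],
    [0,0,0,0,0,0,0],
    [0,0,0,0,0,0,0]
  ]
}}

```text
time: 18.9
tcp_pos: [0.4459, -0.0002, 0.0369]
eef_rot: [-1.98, -2.437, 0.001]
ft_force: [-0.6, -0.3, -0.8]
opening: 0.499
grasp_force: 0.0
```

>>> {"fn": "step_arm", "kwargs": {
  "deltas": [
    [0,0,0,0,0,0.5,0],
    [0,0,0,0,0,1,0],
    [0,0,0,0,0,1,0],
    [0,0,0,0,0,1,0],
    [0,0,0,0,0.6,1,0],
    [0,0,0,0,1,1,0],
    [0,0,0,0,1,1,0],
    [0,0,0,0,1,1,0]
  ]
}}

```text
time: 19.7
tcp_pos: [0.4458, 0.0906, 0.2256]
eef_rot: [-1.981, -2.437, -0.001]
ft_force: [1.1, 0.1, -0.4]
opening: 0.502
grasp_force: 0.0
```

>>> {"fn": "step_arm", "kwargs": {
  "deltas": [
    [0,0,0,-0.2,1,0,0],
    [0,0,0,-0.2,1,0,0],
    [0,0,0,-0.2,1,0,0],
    [0,0,0,-0.2,1,0,0],
    [0,0,0,-0.2,1,0,0],
    [0,0,0,-0.2,1,0,0],
    [0,0,0,-0.2,1,0,0],
    [0,0,0,-0.2,1,0,0]
  ]
}}

```text
time: 20.5
tcp_pos: [0.4057, 0.2907, 0.2243]
eef_rot: [-1.98, -2.437, 0.001]
ft_force: [1.1, -0.2, 0.4]
opening: 0.499
grasp_force: 0.0
```

```bash
python3 go.py; python3 - <<'E' | grep -v zzz
from h import *
im,d=snap('top'); im2,d2=snap('scene'); P=cloud('top',d)
import m2
print('=====')
def R(u0,u1,v0,v1,z0,z1,n): m2.rect(m2.fx(m2.box(P,u0,u1,v0,v1,z0,z1)),n)
R(250,330,215,265,.05,.075,'tabL'); R(345,390,205,240,.05,.075,'tabR'); R(328,350,205,225,.04,.08,'cup'); R(260,330,95,165,.055,.09,'module')
cv2.imwrite('pics/c8.png',cv2.resize(im[80:290,240:490],(714,600))); cv2.imwrite('pics/c9.png',cv2.resize(im2[140:330,170:380],(663,600)))
E
```

```text
t 20.5 tcp [0.4057 0.2907 0.2243] q [-1.3   0.04  0.61  1.82 -0.03  1.28 -0.48] f [ 1.1 -0.2  0.4] op 0.499 g 0.0
z [-0.001  0.    -1.   ] y [ 0.979  0.205 -0.001]
table z 0.0001823491637597407 0.06735415408711046 -0.0005079686188270312
bar 3921 [637.2 -28. ] [ 60.7 310.6] 11.73 z 0.23
all 16407 [678.8 -33.1] [435.1 431.7] 0.04 z 0.0221
brk 954 [ 550.3 -321.8] [82.5 83.6] 69.78 z 0.13
brkS 472 [ 592.5 -250.2] [249.7  93.5] 60.91 z 0.1289
barS 2051 [640.2 -26.7] [ 65.7 309.9] 11.85 z 0.2288
module 264 [717.5  55. ] [64.4 75.4] 11.02 z 0.0701
tabL 0 [0. 0.] [0. 0.] 0.0 z nan
tabR 90 [ 532.4 -115.4] [11.5 49.5] 11.91 z 0.0659
cup 78 [540.6 -47.5] [23.1 24.2] 64.26 z 0.0574
L 38 [0.58573457 0.00244208 0.07174979] [0.61072536 0.05781564 0.22740889] [0.59821462 0.03087008 0.1421069 ]
R 198 [ 0.49997177 -0.12702695  0.07331664] [0.63524352 0.00881532 1.14005322] [ 0.61102877 -0.09667353  0.13321146]
--- fixture frame
tabL 0 [0. 0.] [0. 0.] 0.0 z nan
tabR 90 [-100.2  -64.1] [11.5 49.5] 0.21 z 0.0659
top 1 0
top -1 154 [-0.00160359 -0.06454828] 0.002069438261584657 end 0.06224107380504631
sce
[... 444 characters left out ...]
ffffff###       ###    
...ffffffff#####     ###    
....ffffff#######    ####   
....f.fffff######   f###.   
...ffffffff######  fffff .  
....fffffff#####  #f#fff... 
....fffffff#########f#ff .  
.....f.f...########.#.##..  
............ # #.o.#.###... 
..................#.#.##....
.................#.#.#.#....
......#...#......##.#.##....
....................#.o..f..
..........................f.
............................
............................
=====
tabL 97 [-160.1   65.6] [12.  49.2] 0.01 z 0.0655
tabR 90 [-100.2  -64.1] [11.5 49.5] 0.21 z 0.0659
cup 78 [-78.4   0.8] [23.1 24.2] 52.56 z 0.0574
module 314 [112.8  65.3] [75.  70.4] 89.78 z 0.0701
  return _methods._mean(a, axis=axis, dtype=dtype,
  ret = ret.dtype.type(ret / rcount)
```

View pics/c8.png

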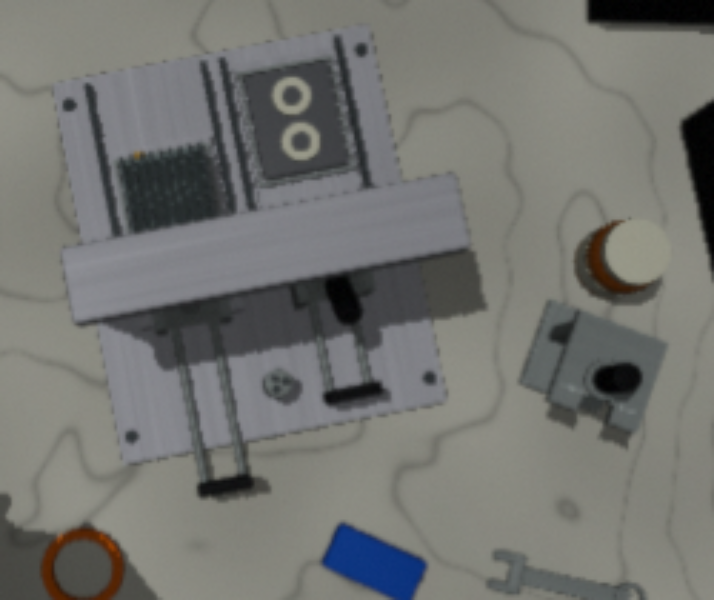

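View pics/c9.png

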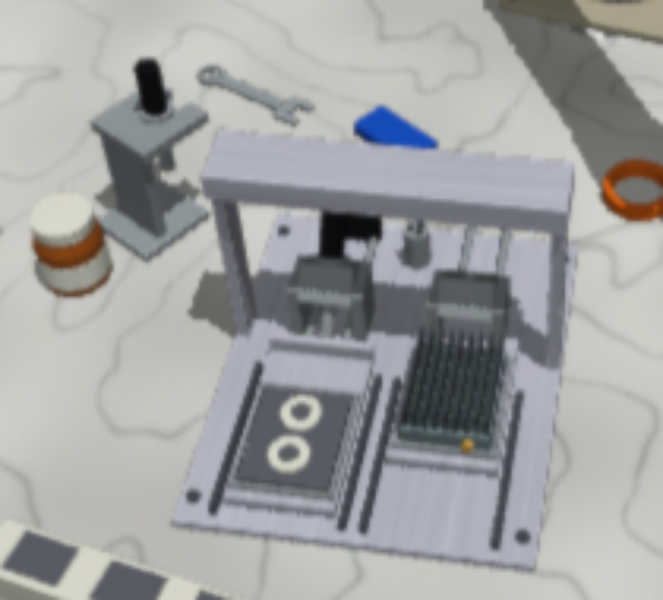

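The top view shows the left tab at (225,485), which is fixture x = -160 mm, so the carriage is at its 60 mm stop. The pin stands upright in the notch at (615,378), the right pin is still home, and the cup has not moved. The scene view shows the module on its carriage at (455,390). Handing in.

```bash
python3 -c "
from workcell import arm
print(arm.job_done())"
```

```text
the job is handed in; nothing more can be done
None
```

The job is handed in, at about 20.6 s: the left pin is parked upright in the bracket notch with its flange on the plate, the module's carriage is at its 60 mm front stop with the module on it, and the right carriage is still locked and the bit cup in place.

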